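# Stay bolts out, dust-box flap up to the mark

### The job

I am about to screw a stay onto the flap of the dust box and need exactly three bolts ready in the steel tray: one is in there already, so bring the missing ones over from the black rubber mat and leave the remaining bolts standing on the mat where they are. Then, by its black side handle, swing the blue flap up until it lines up with the red marker on the white quadrant, and keep holding it there: the flap falls shut by itself, so finish with the gripper still holding it steady at the mark. Do not shift the marker or the other things on the bench.

Things in the scene. Friction and masses are not known exactly. Their poses are not given: they have to be found in the camera images.
- tray_in (a point): centre of the inner floor of the open steel parts tray, fixed to the bench; outside 140 mm (x) by 220 mm (y) by 22 mm high, walls and floor 3 mm; axes are the tray's, x its short side, z up. This point is 3 mm above the bench
- mat: black rubber mat 190 x 190 x 3 mm fixed flat on the bench, origin at the centre of its underside; the spare bolts stand on it about 84 mm apart
- bolt0_mid (a point): centre (half-way up, 35 mm above its underside) of one of five identical steel hex bolts standing on their heads, 70 mm tall, about 130 g: head 24 mm across flats and 10 mm high, round shank above it 16 mm across and 60 mm long; z along the shank to its tip. This one starts in the tray, the other four on the mat
- bolt1_mid (a point): centre of another such bolt, as bolt0_mid
- bolt2_mid (a point): centre of another such bolt, as bolt0_mid
- bolt3_mid (a point): centre of another such bolt, as bolt0_mid
- bolt4_mid (a point): centre of another such bolt, as bolt0_mid
- flap (a joint): angle of the blue flap in rad: 0 = shut and level on the box, grows as its free edge rises, stop at 1.4. It turns easily and falls shut when let go; it weighs roughly 0.3 to 0.65 kg
- flap_handle (a point): grip point on the axis of the flap's handle: a level round black peg, 16 mm across, sticking out 72 mm from the flap's side towards the robot, parallel to the hinge and 210 mm from it. Point is 45 mm out from the flap's side. Axes turn with the flap: x along the peg towards the flap, y towards the hinge, z up when shut. Shut, it is 133 mm above the bench with free space around
- flap_hinge (a point): point on the hinge axis square to flap_handle, 133 mm above the bench. Flap: 180 mm along the hinge, 236 mm from hinge to free edge, 10 mm thick, centred on the plane through hinge axis and peg. The plywood box under it is 180 x 250 mm, 125 mm high, open on top; the hinge is on its left (+y) side
- marker (a joint): angle of the red marker on the quadrant in rad, on the same scale as the flap: the flap is at the mark when both values are equal (the yellow far edge of the flap then lies along the red bar). It starts somewhere between 0.5 and 0.95; stiff, it stays where it is
- marker_tip (a point): red tab at the end of the marker, 224 mm from the hinge axis, on the far side of the box (away from the robot), beside the white quadrant of about 200 mm radius; axes as the flap's when the flap stands at the mark
- screwdriver: loose screwdriver lying on the bench in front of the dust box, about 200 mm long, origin near its middle, x along it to the tip; leave alone
- tape: loose yellow roll of tape lying flat, 90 mm across, 24 mm high, origin at centre of underside; leave alone
- offcut: loose wooden offcut 50 x 150 x 30 mm (x, y, z), origin at centre of underside; leave alone
- glue: loose white glue bottle with blue label, 56 mm across, 150 mm tall, origin at centre of underside; leave alone
- cup: loose green plastic cup, 76 mm across at the rim, 90 mm tall, origin at centre of underside; leave alone
Things that resemble listed ones, but are neither listed nor needed, are in the scene too. What is shaped like the part that bears bolt2_mid but green or purple is not meant. What is shaped like the part that bears bolt3_mid but turquoise is not meant.

How it is judged:
By the outcome, as a careful person would: the job done as asked, in the order asked, and still so for the second after the job is handed in, while the arm keeps its last pose, push and grip.
It also fails if it takes over 58 s, if anything falls off the work surface, if the arm or the gripper's body presses on something with over 40 N, if the wrist force passes 120 N, or if a joint passes its speed limit or range.

### The arm

A 6-joint arm with a two-finger parallel gripper is mounted at the origin on the work surface. World frame = base frame: x ahead of the robot, y to its left, z up, the work surface at z = 0. Lengths are in m, angles in degrees, forces in N, time in s.
With the tool pointing down it reaches from about 0.325 to 0.85 m from the base axis. Payload 15.5 kg.
Tool frame: the origin (TCP) lies at the very end of the fingers, on their centre line; the grasp point (between the pads) lies arm.grip_depth behind it (arm.grip_depth is the distance from the TCP to the grasp point, in m); z points along the fingers, y is the direction in which the jaws open and shut (so a half turn about z gives the same grasp; the last joint's range is limited). The gripper opens to 91 mm and grips with 3 to 60 N. Pads are 32 mm wide; open, the fingers measure 118 mm over their backs; the gripper's body (76 mm by 178 mm) begins 60 mm behind the grasp point.
Start: joints at [-79.784, 28.281, 77.091, -0, 74.628, -5.472], TCP at [0.169, -0.602, 0.214] pointing down, gripper open.
Joint ranges: [-166.48, 166.48], [-47.26, 123.95], [12.59, 153.08], [-70.14, 250.14], [6.76, 159.57], [-176.63, 176.63]. Speed limits (degrees/s): [108.29, 108.29, 147.25, 172.46, 172.46, 172.46].

### API

Orientations are given as a 3x3 rotation matrix whose columns are the frame's x, y, z axes.
In Python, from rig import arm gives the robot as it stands. Calls block until the motion is done:
- arm.move_to(position, orientation): joint-space move of the TCP to a pose.
- arm.move_l(position, orientation=None, feed=0.15): straight line of the TCP; orientation=None keeps the orientation; feed is the mean speed in m/s.
- arm.move_joints(angles): joint-space move.
- arm.grip(opening): finger opening in m; the grip force is fixed at half the most; returns when the fingers have stopped.
- arm.sleep(seconds).
- arm.solve_ik(position, orientation): joint angles nearest the present ones, or None.
- arm.snapshot(name): name is "scene" or "top"; returns the picture (420x560x3 uint8, red, green, blue); there is no depth.
- arm.get_calibration(name): a dict with "intrinsics" (3x3 intrinsics, pixels), "cam_to_world" (4x4, takes a point from camera to world coordinates). Camera axes: x right, y down, z forward; pixel columns grow to the right and rows downward; lengths in m; the calibration is good to about 2 mm. A picture is of the moment at which its call begins. get_calibration takes no time and is no camera call.
A pose or a line that the arm cannot do raises arm.Unreachable and nothing moves.
- arm.sign_off(): hands the job in, once; it reports no verdict.
Readings, each from a call of its own:
- arm.current_t(): time.
- arm.current_joint_positions(): joint angles.
- arm.current_dq(): joint speeds.
- arm.current_tau(): joint torques, N m.
- arm.current_ee_pos(): TCP position.
- arm.current_tool_rot(): TCP orientation.
- arm.current_force(): force on the tool from outside, world axes, zero at the start.
- arm.current_torque(): the same for the moment, N m.
- arm.current_width(): finger opening in m.
Only numpy, scipy, OpenCV 4.12 (cv2) and the standard library are available. Lean on these libraries where they do the work, as an engineer would, in place of code of your own. Each camera call takes 0.05 s, during which the arm holds its last target.

## Working session

There is one attempt and no reset: what is moved stays moved. The work goes in short steps, each a Python script; the robot and the scene stay as the last script left them, time stands still between calls to the robot, and variables do not carry over. Pictures are saved under pics/ and viewed, and the job is handed in when it is done.

```bash
mkdir -p pics; ls; python3 - <<'E'
from rig import arm
import cv2
for n in("scene","top"):
    im=arm.snapshot(n); cv2.imwrite(f"pics/{n}0.png",im[:,:,::-1])
    c=arm.get_calibration(n); print(c["intrinsics"],c["cam_to_world"])
print(arm.grip_depth,arm.current_t(),arm.current_tool_rot())
E
```

```text
pics
[[432.9359268    0.         286.38424996]
 [  0.         432.9359268  209.26295693]
 [  0.           0.           1.        ]] [[ 0.40765355  0.73630007 -0.5400748   1.12004424]
 [ 0.91313351 -0.33026431  0.23898261 -0.26999223]
 [-0.00240452 -0.59058251 -0.80697368  0.9675512 ]
 [ 0.          0.          0.          1.        ]]
[[476.13816381   0.         281.29188763]
 [  0.         476.13816381 208.15262372]
 [  0.           0.           1.        ]] [[-0.00342874 -0.99776612  0.06671595  0.44775118]
 [-0.9995641   0.00537598  0.02902938 -0.04858059]
 [-0.02932319 -0.06658734 -0.99734963  1.45926606]
 [ 0.          0.          0.          1.        ]]
0.0188 0.1 [[ 9.62755315e-01  2.70374123e-01 -1.93360158e-04]
 [ 2.70374170e-01 -9.62754707e-01  1.08763454e-03]
 [ 1.07909832e-04 -1.09940553e-03 -9.99999390e-01]]
```

View pics/scene0.png

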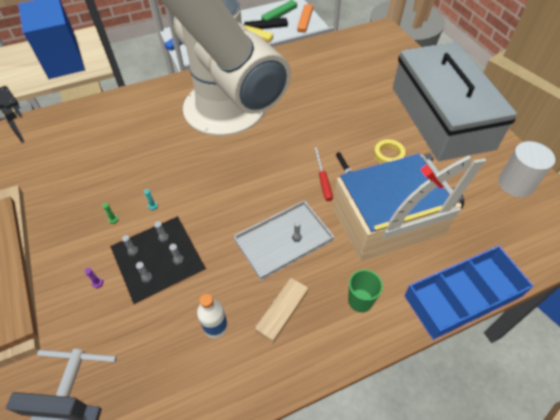

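View pics/top0.png

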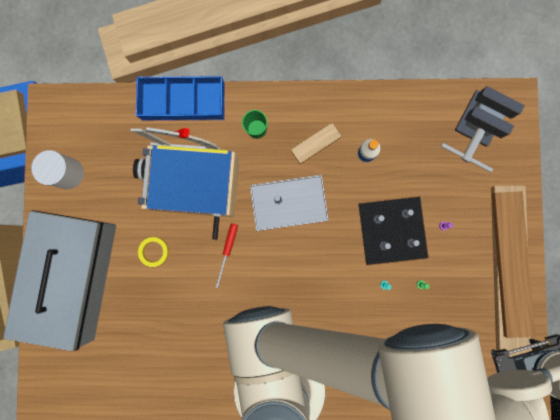

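```bash
python3 - <<'E'
import cv2,numpy as np
t=cv2.imread("pics/top0.png");s=cv2.imread("pics/scene0.png")
def crop(im,x0,y0,w,h,W,H): return cv2.resize(im[y0:y0+h,x0:x0+w],(W,H),interpolation=cv2.INTER_CUBIC)
a=np.hstack([crop(t,345,185,120,120,400,400),crop(s,80,180,140,140,400,400)])
cv2.imwrite("pics/c1.png",a)
b=np.vstack([crop(t,120,110,220,82,800,298),crop(s,320,130,160,60,800,300)])
b=np.hstack([crop(t,125,110,120,160,400,533),crop(s,330,130,140,187,400,533)])
cv2.imwrite("pics/c2.png",b)
cv2.imwrite("pics/c3.png",np.hstack([crop(t,240,165,100,75,400,300),crop(s,230,195,110,82,400,300)]))
E
```

```text
(no output)
```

View pics/c1.png

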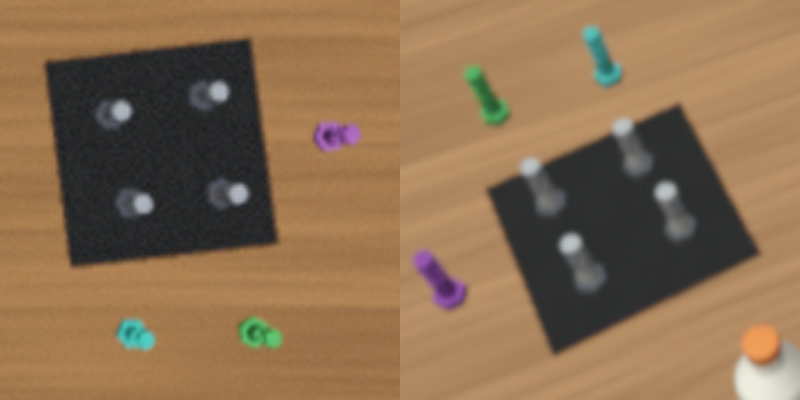

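View pics/c2.png

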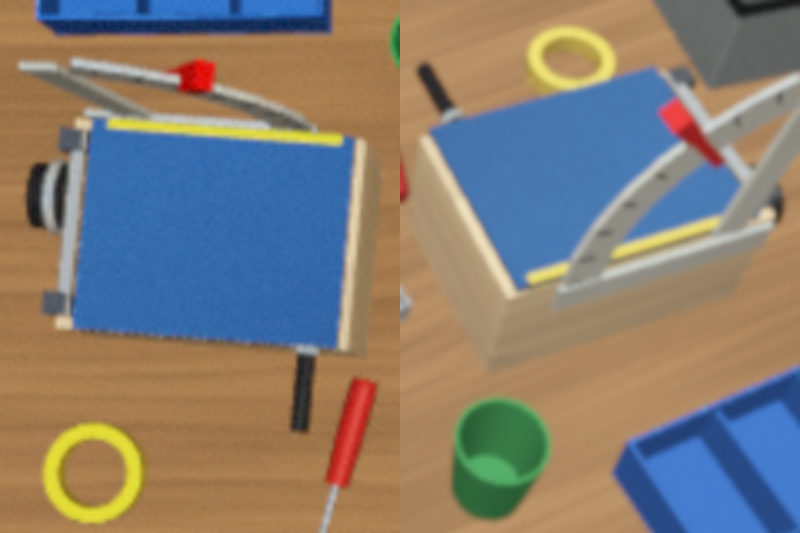

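View pics/c3.png

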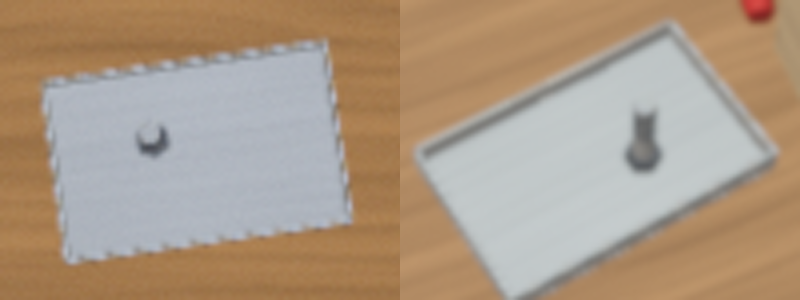

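```bash
cat > h.py <<'E'
import numpy as np,cv2
from rig import arm
C={n:arm.get_calibration(n) for n in("scene","top")}
def ray(n,p):
    K=C[n]["intrinsics"];T=C[n]["cam_to_world"]
    d=T[:3,:3]@np.linalg.solve(K,[p[0],p[1],1.]); return T[:3,3],d/np.linalg.norm(d)
def onz(n,p,z):
    o,d=ray(n,p); return o+d*(z-o[2])/d[2]
def onplane(n,p,q,nn):
    o,d=ray(n,p); return o+d*(np.dot(q-o,nn)/np.dot(d,nn))
def tri(pt,ps):
    (a,u),(b,v)=ray("top",pt),ray("scene",ps)
    s=np.linalg.lstsq(np.c_[u,-v],b-a,rcond=None)[0]
    P,Q=a+s[0]*u,b+s[1]*v
    return (P+Q)/2,np.linalg.norm(P-Q)
def proj(n,X):
    T=C[n]["cam_to_world"];c=T[:3,:3].T@(np.asarray(X)-T[:3,3]);q=C[n]["intrinsics"]@c;return q[:2]/q[2]
def blobs(m,amin):
    n,l,st,ce=cv2.connectedComponentsWithStats(m.astype(np.uint8)); return [(st[i,4],ce[i],l==i) for i in range(1,n) if st[i,4]>=amin]
E
cat > m1.py <<'E'
from h import *
np.set_printoptions(precision=4,suppress=True)
t=cv2.imread("pics/top0.png");s=cv2.imread("pics/scene0.png")
def hsv(i): return cv2.cvtColor(i,cv2.COLOR_BGR2HSV)
ht,hs=hsv(t),hsv(s)
# tips on mat
def tips(im,x0,y0,x1,y1,th):
    g=cv2.cvtColor(im,cv2.COLOR_BGR2GRAY);h=hsv(im); m=np.zeros(g.shape,bool);m[y0:y1,x0:x1]=((g>th)&(h[...,1]<60))[y0:y1,x0:x1]
    return [(a,c) for a,c,_ in blobs(m,4)]
tt=tips(t,365,203,425,258,125); ss=tips(s,115,222,190,280,150)
for a,c in tt: print("top tip",a,c,onz("top",c,.073))
for a,c in ss: print("scene tip",a,c,onz("scene",c,.073))
# mat
m=(t.max(2)<70); m2=np.zeros_like(m);m2[190:275,350:435]=m[190:275,350:435]
r=cv2.minAreaRect(cv2.findContours(m2.astype(np.uint8),0,2)[0][0] if 0 else np.argwhere(m2)[:,::-1].astype(np.float32))
print("mat",np.array([onz("top",p,.003) for p in cv2.boxPoints(r)]))
# tray
m=(ht[...,1]<45)&(ht[...,2]>110);m2=np.zeros_like(m);m2[170:235,245:332]=m[170:235,245:332]
b=max(blobs(m2,100),key=lambda x:x[0]);r=cv2.minAreaRect(np.argwhere(b[2])[:,::-1].astype(np.float32))
bp=cv2.boxPoints(r);print("traypx",bp);P=np.array([onz("top",p,.022) for p in bp]);print("tray",P,P.mean(0),np.linalg.norm(np.diff(P,axis=0),axis=1))
# flap blue
m=(abs(ht[...,0].astype(int)-108)<12)&(ht[...,1]>130);m2=np.zeros_like(m);m2[125:225,135:245]=m[125:225,135:245]
b=max(blobs(m2,100),key=lambda x:x[0]);r=cv2.minAreaRect(np.argwhere(b[2])[:,::-1].astype(np.float32))
bp=cv2.boxPoints(r);P=np.array([onz("top",p,.138) for p in bp]);print("flap",bp,P,np.linalg.norm(np.diff(P,axis=0),axis=1))
# peg
m=(t.max(2)<75);m2=np.zeros_like(m);m2[210:245,205:225]=m[210:245,205:225]
b=max(blobs(m2,10),key=lambda x:x[0]);yx=np.argwhere(b[2]);print("peg px",b[0],b[1],yx.min(0),yx.max(0))
r=cv2.minAreaRect(yx[:,::-1].astype(np.float32));print(r,np.array([onz("top",p,.138) for p in cv2.boxPoints(r)]))
print("peg centre",onz("top",b[1],.139))
m=(s.max(2)<75);m2=np.zeros_like(m);m2[145:180,330:352]=m[145:180,330:352]
bs=max(blobs(m2,5),key=lambda x:x[0]);print("peg scene",bs[0],bs[1],tri(b[1],bs[1]))
# red
red=lambda h:(((h[...,0]<8)|(h[...,0]>172))&(h[...,1]>140)&(h[...,2]>90))
m=red(ht);m2=np.zeros_like(m);m2[120:145,170:200]=m[120:145,170:200]
for a,c,l in blobs(m2,4): yx=np.argwhere(l);print("red top",a,c,yx.min(0),yx.max(0))
m=red(hs);m2=np.zeros_like(m);m2[155:195,410:450]=m[155:195,410:450]
for a,c,l in blobs(m2,4): yx=np.argwhere(l);print("red sc",a,c,yx.min(0),yx.max(0))
for n,im,(x0,y0,w) in(("t",t,(165,118,40)),("s",s,(410,155,40))):
    cv2.imwrite(f"pics/r{n}.png",cv2.resize(im[y0:y0+w,x0:x0+w],(400,400),interpolation=cv2.INTER_CUBIC))
cv2.imwrite("pics/r.png",np.hstack([cv2.imread("pics/rt.png"),cv2.imread("pics/rs.png")]))
E
python3 m1.py
```

```text
top tip 22 [410.0909 212.0909] [ 0.527  -0.3812  0.073 ]
top tip 21 [381. 218.] [ 0.5103 -0.2971  0.073 ]
top tip 25 [416.04 242.6 ] [ 0.4389 -0.3963  0.073 ]
top tip 24 [387.375  245.8333] [ 0.4299 -0.314   0.073 ]
scene tip 28 [157.1071 223.7857] [ 0.4301 -0.3185  0.073 ]
scene tip 34 [125.  237.5] [ 0.4379 -0.4002  0.073 ]
scene tip 26 [172.4615 246.6923] [ 0.5111 -0.3011  0.073 ]
scene tip 25 [139.24 264.96] [ 0.5279 -0.3855  0.073 ]
mat [[ 0.5575 -0.242   0.003 ]
 [ 0.5798 -0.4275  0.003 ]
 [ 0.3951 -0.4461  0.003 ]
 [ 0.3725 -0.2623  0.003 ]]
traypx [[249.06 184.42]
 [321.3  174.1 ]
 [327.88 220.16]
 [255.64 230.48]]
tray [[ 0.6168  0.0911  0.022 ]
 [ 0.6468 -0.1285  0.022 ]
 [ 0.5069 -0.147   0.022 ]
 [ 0.4767  0.071   0.022 ]] [ 0.5618 -0.0284  0.022 ] [0.2217 0.1411 0.2202]
flap [[146.3832 207.7107]
 [151.3434 145.7075]
 [230.159  152.0127]
 [225.1987 214.0159]] [[0.5394 0.3686 0.138 ]
 [0.7152 0.3572 0.138 ]
 [0.6952 0.1332 0.138 ]
 [0.5206 0.1465 0.138 ]] [0.1762 0.2248 0.1751]
peg px 97 [215.3093 227.3505] [217 213] [238 218]
((215.29312133789062, 227.4827880859375), (4.318365573883057, 21.342689514160156), 4.763641834259033) [[0.4541 0.1823 0.138 ]
 [0.5133 0.1777 0.138 ]
 [0.5123 0.1657 0.138 ]
 [0.4531 0.1703 0.138 ]]
peg centre [0.4835 0.1738 0.139 ]
peg scene 65 [341.6    160.4923] (array([0.4824, 0.1714, 0.1395]), np.float64(0.005026936274415414))
red top 104 [183.5192 132.5096] [128 176] [137 189]
red sc 143 [430.3986 174.9161] [165 422] [186 441]
```

```bash
sleep 1
```

```text
(no output)
```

View pics/r.png

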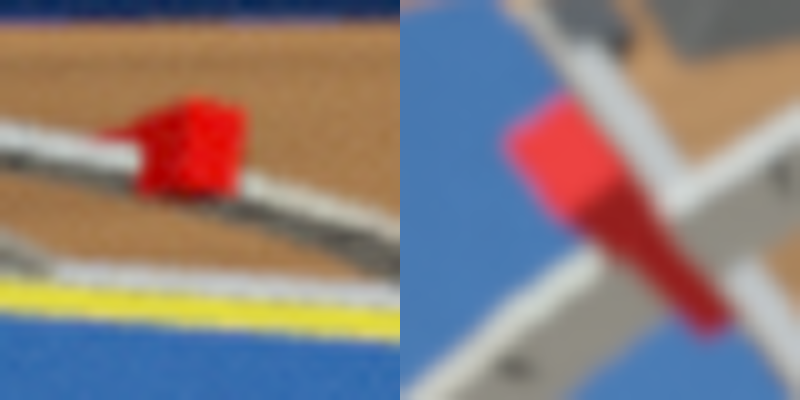

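```bash
cat >> h.py <<'E'
def Rdown(a,tilt=0):
    "tool down, jaws along azimuth a (deg)"
    a=np.radians(a);y=np.array([np.cos(a),np.sin(a),0]);z=np.array([0,0,-1.]);return np.c_[np.cross(y,z),y,z]
GD=arm.grip_depth
EX=np.array([np.cos(-.082),np.sin(-.082),0]);EY=np.array([-EX[1],EX[0],0]);EZ=np.array([0,0,1.])
G0=np.array([0.477,0.173,0.133]);H=G0+.21*EY   # grip point shut, hinge point
def flapax(th): # columns as flap axes: x along peg, y to hinge, z
    y=np.cos(th)*EY-np.sin(th)*EZ; return np.c_[EX,y,np.cross(EX,y)]
def handle(th): return H-.21*flapax(th)[:,1]
def toolR(th,frac=1.,s=1):
    A=flapax(th*frac); return np.c_[s*-A[:,0],s*A[:,1],-A[:,2]] if 1 else 0
E
python3 - <<'E'
from h import *
np.set_printoptions(precision=4,suppress=True)
print(np.linalg.det(toolR(.5)))
print("bolt0",onz("top",(278,198.7),.073),onz("scene",(644/400*110+230,108/300*82+195),.073))
print("red",tri((183.5,132.5),(430.4,174.9)), tri((186.7,132.8),(430.4-4,174.9-6)))
for nm,ps in(("in",(441.7,187.5)),("out",(429.8,173.7)),("tab",(426.5,170.5))):
    for off in(.185,.2,.215,.23):
        q=H+EX*(off+.045); X=onplane("scene",ps,q,EX)-H; a,b=-X@EY,X[2]; print(nm,off,np.hypot(a,b),np.arctan2(b,a))
for a in(7.5,187.5,-82.5,97.5):
    for p in([.5107,-.299,.2],[.43,-.316,.2],[.56,-.05,.2],[.5107,-.299,.03]): print(a,p,arm.solve_ik(p,Rdown(a)))
for s in(1,-1):
  for th in(0,.5,.95):
    for f in(1,.5,0):
      R=toolR(th,f,s);print(s,th,f,arm.solve_ik(handle(th)+GD*R[:,2],R))
E
```

```text
1.0
bolt0 [0.5682 0.0013 0.073 ] [0.6876 0.2504 0.073 ]
red (array([0.7147, 0.2274, 0.3016]), np.float64(0.0009903783000516277)) (array([0.7097, 0.2153, 0.3202]), np.float64(0.0013262605113736096))
in 0.185 0.13674505623070296 0.8790687694187787
in 0.2 0.16654817722097937 0.8933986586580313
in 0.215 0.1963751142560726 0.9033770460482775
in 0.23 0.22621644700132343 0.9107234155250136
out 0.185 0.21724887016552932 0.8951420853975735
out 0.2 0.24437523541774986 0.902646033127919
out 0.215 0.27151261127240595 0.9086502428557162
out 0.23 0.2986579963296462 0.9135631441349175
tab 0.185 0.23570854233747776 0.8939610061229983
tab 0.2 0.2622133179627681 0.9011094371654149
tab 0.215 0.28872903233195363 0.9069451560776947
tab 0.23 0.31525292530564464 0.9117990382121969
7.5 [0.5107, -0.299, 0.2] [-36.1279  26.3782  82.9706  -0.      70.6512 -43.6279]
7.5 [0.43, -0.316, 0.2] [-42.7242  21.8248  91.0334  -0.      67.1418 -50.2242]
7.5 [0.56, -0.05, 0.2] [-11.1873  24.0573  87.1371  -0.      68.8056 -18.6873]
7.5 [0.5107, -0.299, 0.03] [-36.1279  38.7291  91.8266  -0.      49.4443 -43.6279]
187.5 [
[... 1475 characters left out ...]
   28.4075  71.2666 -20.981   97.762  -50.5145]
1 0.95 0 [ 22.0625  18.5166  81.7984  -0.      79.685  -63.2392]
-1 0 1 [ 13.1893  26.4542 100.1955  -0.      53.3503 107.8875]
-1 0 0.5 [ 13.1893  26.4542 100.1955  -0.      53.3503 107.8875]
-1 0 0 [ 13.1893  26.4542 100.1955  -0.      53.3503 107.8875]
-1 0.5 1 [ 30.4215  29.2342  82.2906 -23.1406  86.2493 130.3114]
-1 0.5 0.5 [ 23.9417  23.7064  86.9421 -12.8943  76.6614 122.4308]
-1 0.5 0 [ 15.9186  19.6895  91.8809  -0.      68.4296 110.6168]
-1 0.95 1 [ 41.7095  40.7083  63.8902 -38.2526 115.0557 132.5595]
-1 0.95 0.5 [ 34.429   28.4075  71.2666 -20.981   97.762  129.4855]
-1 0.95 0 [ 22.0625  18.5166  81.7984  -0.      79.685  116.7608]
```

```bash
cat > pick.py <<'E'
from h import *
import sys
i=int(sys.argv[1])
src=[(0.5107,-.299),(0.430,-.3162)][i]; dst=[(0.571,-.099),(0.5648,-.052)][i]
R=Rdown(7.5)
arm.grip(.05) if i==0 else None
arm.move_to([*src,.13],R); print("above",arm.current_t())
arm.move_l([*src,.0262],feed=.2)
w0=arm.grip(.008); print("w",arm.current_width(),arm.current_t())
arm.move_l([*src,.15],feed=.25); print("w",arm.current_width(),arm.current_force())
arm.move_to([*dst,.12],R)
arm.move_l([*dst,.0295],feed=.2);arm.move_l([*dst,.0272],feed=.03); print("down",arm.current_t(),arm.current_force())
arm.grip(.045)
arm.move_l([*dst,.13],feed=.3)
print(arm.current_t(),arm.current_width())
E
python3 pick.py 0; python3 - <<'E'
from h import *
a=arm.snapshot("scene");b=arm.snapshot("top")
cv2.imwrite("pics/p1.png",np.hstack([cv2.resize(a[170:310,80:340],(520,280)),cv2.resize(b[160:280,230:440],(490,280))][:1]+[])[:,:,::-1])
cv2.imwrite("pics/p1t.png",cv2.resize(b[160:280,230:440],(560,320))[:,:,::-1])
E
```

```text
above 2.575
w 0.015539209107136465 3.8667
w 0.015398662232069083 [-1.17980281 -0.30447344 -2.32942409]
down 6.2083 [-0.20262071 -0.52795878 -1.76736431]
7.325 0.045144021625561685
```

View pics/p1.png

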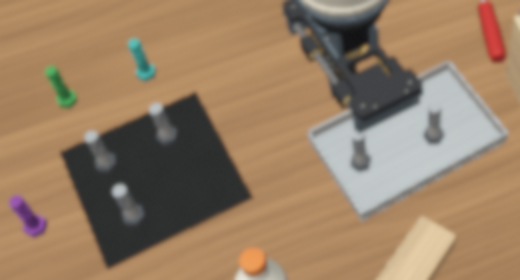

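The first bolt stands in the tray (crop 360,155) beside the original one (434,125), and three grey bolts remain on the mat. Next is the second bolt.

```bash
python3 pick.py 1; python3 - <<'E'
from h import *
arm.move_to(np.array([.477,.10,.26]),toolR(0)) # clear view
a=arm.snapshot("scene");b=arm.snapshot("top")
cv2.imwrite("pics/p2.png",cv2.resize(a,(747,560))[:,:,::-1])
cv2.imwrite("pics/p2t.png",cv2.resize(b,(747,560))[:,:,::-1])
print(arm.current_t())
E
```

```text
above 8.4417
w 0.01527582267798772 9.6667
w 0.01552165396672482 [-0.37053728  0.33793216 -1.18367196]
down 12.3 [ 0.30078419  0.20829014 -0.78717111]
13.4167 0.045114872194733605
14.5583
```

View pics/p2.png

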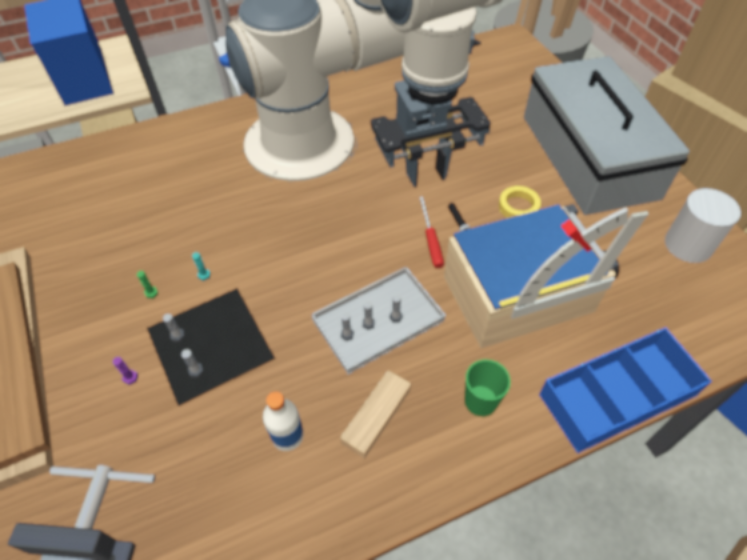

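View pics/p2t.png

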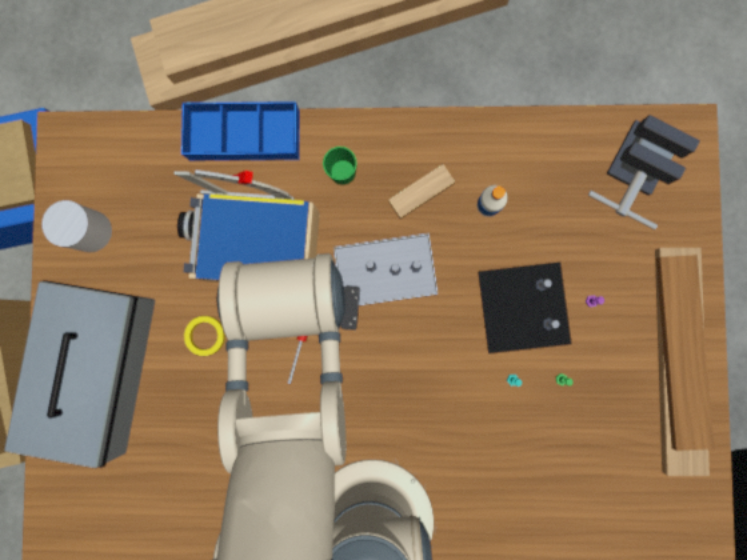

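Three bolts stand in the tray at scaled px (347,328), (369,318) and (396,310). Two remain on the mat. Next is the handle: the black peg at (457,215), not the red and black screwdriver at (432,240).

```bash
python3 - <<'E'
from h import *
np.set_printoptions(precision=3,suppress=True)
R=toolR(0);g=G0-.003*EX
arm.grip(.05)
arm.move_to(g+[0,0,.06],R)
arm.move_l(g+GD*R[:,2],feed=.1); print(arm.current_force())
a=arm.snapshot("scene");cv2.imwrite("pics/g0.png",cv2.resize(a[100:260,300:480],(720,640)[:2] if 0 else (630,560))[:,:,::-1])
print(arm.current_t())
E
```

```text
[0.82  0.63  0.744]
16.3417
```

View pics/g0.png

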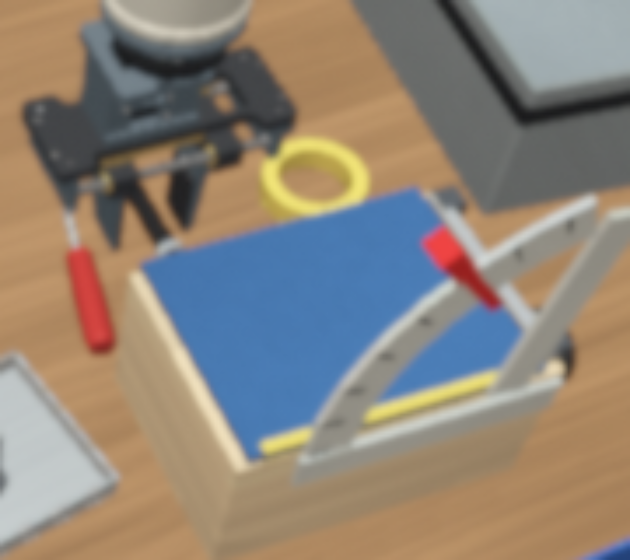

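The peg runs between the fingers at crop (140,205), well clear of the flap. I'll close on it.

```bash
python3 - <<'E'
from h import *
np.set_printoptions(precision=4,suppress=True)
arm.grip(.008); print(arm.current_width(),arm.current_force(),arm.current_torque(),arm.current_t(),arm.current_ee_pos())
E
```

```text
0.015533001556458008 [ 0.7414 -1.12    2.1118] [-0.0307 -0.0734  0.0213] 16.9667 [0.474  0.1732 0.1143]
```

```bash
python3 - <<'E'
from h import *
np.set_printoptions(precision=3,suppress=True)
for th in(.1,.2,.3,.45):
    R=toolR(th);p=handle(th)-.003*EX+GD*R[:,2]
    arm.move_l(p,R,feed=.06)
    f=arm.current_force();A=flapax(th);print(th,A.T@f,arm.current_torque(),arm.current_width(),arm.current_t())
    if np.linalg.norm(f)>30: break
a=arm.snapshot("scene");cv2.imwrite("pics/g1.png",cv2.resize(a[100:260,300:480],(630,560))[:,:,::-1])
E
```

```text
0.1 [ 1.893 -1.987 -3.21 ] [-0.11  -0.408  0.004] 0.01513776000661307 17.4667
0.2 [ 1.868 -1.264 -3.422] [-0.124 -0.456  0.07 ] 0.015120811361439447 17.9667
0.3 [ 0.907 -2.137 -3.42 ] [-0.123 -0.449  0.104] 0.015325540126193889 18.4667
0.45 [ 1.948 -2.299 -2.921] [-0.042 -0.423  0.163] 0.01545102047972354 19.1417
```

View pics/g1.png

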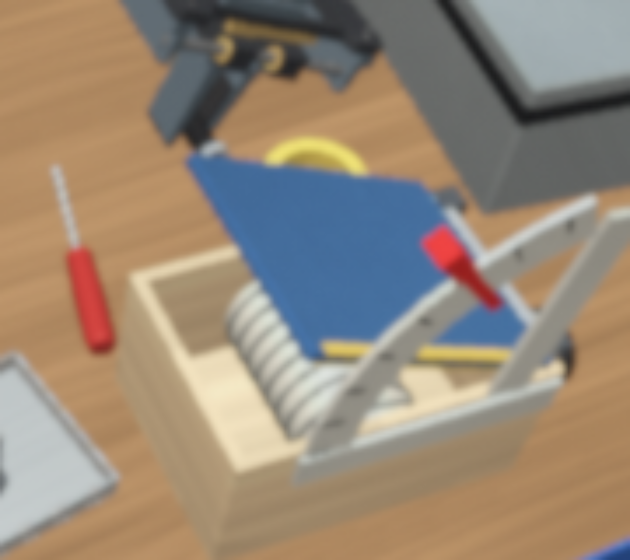

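The flap is up at about 0.45 rad with forces of only a few newtons. I'll continue to near the mark.

```bash
python3 - <<'E'
from h import *
np.set_printoptions(precision=3,suppress=True)
for th in(.6,.75,.89):
    R=toolR(th);p=handle(th)-.003*EX+GD*R[:,2]
    arm.move_l(p,R,feed=.06)
    f=arm.current_force();A=flapax(th);print(th,A.T@f,arm.current_torque(),arm.current_width(),arm.current_t())
    if np.linalg.norm(f)>30: break
arm.sleep(.3)
a=arm.snapshot("scene");cv2.imwrite("pics/g2f.png",a[:,:,::-1]);cv2.imwrite("pics/g2.png",cv2.resize(a[130:230,380:480],(590,590),interpolation=cv2.INTER_CUBIC)[:,:,::-1])
b=arm.snapshot("top");cv2.imwrite("pics/g2tf.png",b[:,:,::-1]);cv2.imwrite("pics/g2t.png",cv2.resize(b[110:190,120:220],(700,560),interpolation=cv2.INTER_CUBIC)[:,:,::-1])
E
```

```text
0.6 [ 1.247 -2.246 -2.888] [-0.001 -0.353  0.22 ] 0.015453412538470728 19.8667
0.75 [ 1.475 -3.131 -2.795] [-0.054 -0.361  0.178] 0.015079616372481376 20.5417
0.89 [ 0.297 -3.412 -2.488] [-0.109 -0.274  0.114] 0.015475258003519022 21.1833
```

View pics/g2.png

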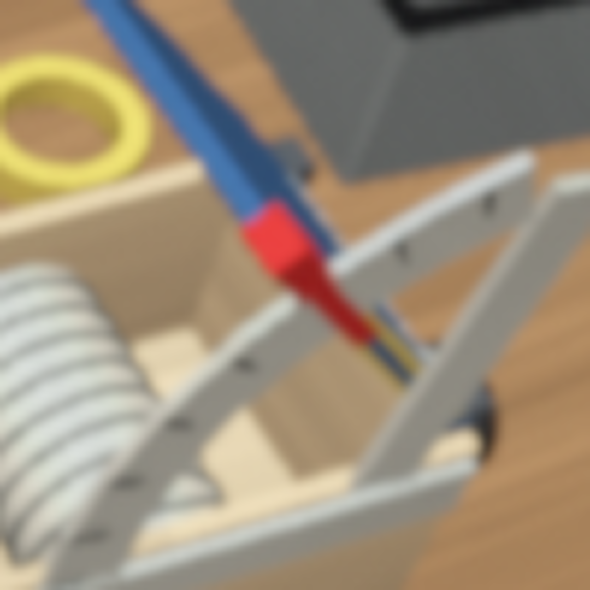

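View pics/g2t.png

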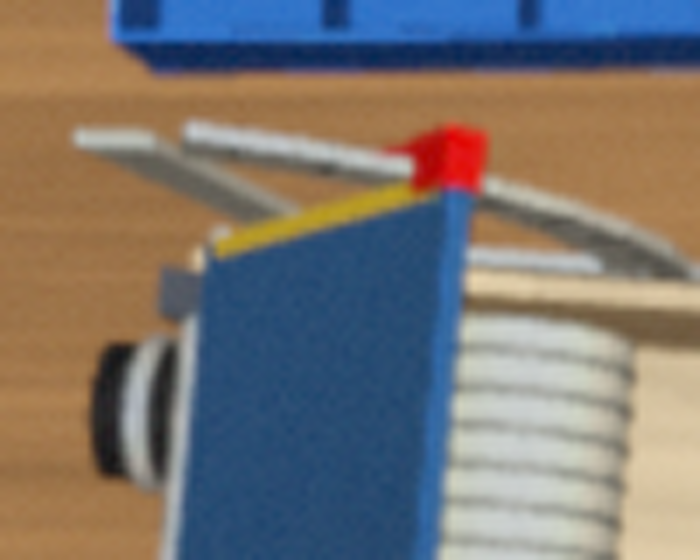

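```bash
python3 - <<'E'
from h import *
np.set_printoptions(precision=3,suppress=True)
s=cv2.imread("pics/g2f.png");t=cv2.imread("pics/g2tf.png")
def view(n,im,x0,y0,w,h,S,segs,out):
    c=cv2.resize(im[y0:y0+h,x0:x0+w],None,fx=S,fy=S,interpolation=cv2.INTER_CUBIC)
    o=c.copy()
    for A,B,col in segs:
        a,b=[((proj(n,X)-[x0,y0]+.5)*S).astype(int) for X in(A,B)]; cv2.line(o,tuple(map(int,a)),tuple(map(int,b)),col,1,cv2.LINE_AA)
    cv2.imwrite(out,np.hstack([c,o]))
th=.89;A=flapax(th);N=A[:,2];r=-A[:,1];B=H+.045*EX
segs=[(B+.236*r+k*N,B+.236*r+k*N+.18*EX,(255,255,255)) for k in(-.005,.005)]
segs+=[(B+.18*EX+k*N,B+.18*EX+k*N+.236*r,(0,255,255)) for k in(-.005,.005)]
segs+=[(B+.195*EX+.12*r,B+.195*EX+.23*r,(0,255,0))]
view("scene",s,390,135,66,74,6,segs,"pics/o1.png")
view("top",t,140,120,60,60,6,segs,"pics/o2.png")
E
```

```text
(no output)
```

View pics/o1.png

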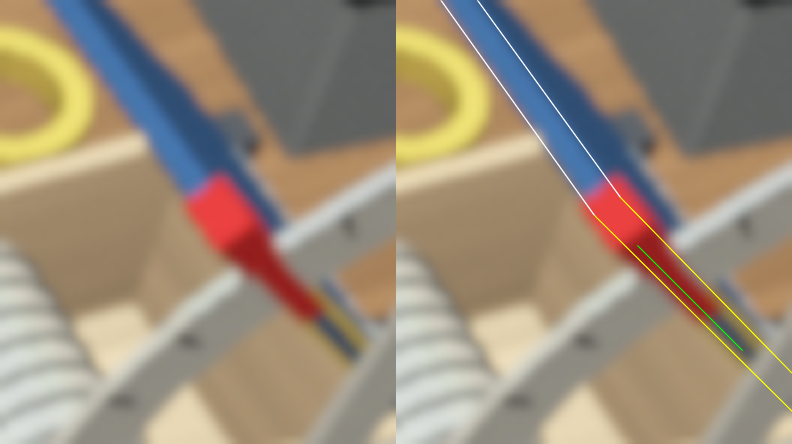

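View pics/o2.png

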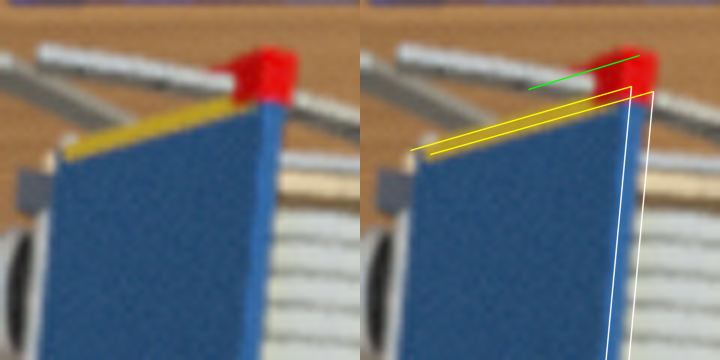

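```bash
python3 - <<'E'
from h import *
s=cv2.imread("pics/g2f.png");s0=cv2.imread("pics/scene0.png")
x0,y0,w,h,S=416,158,40,42,14
c=cv2.resize(s[y0:y0+h,x0:x0+w],None,fx=S,fy=S,interpolation=cv2.INTER_CUBIC)
for k in range(0,w,5): cv2.putText(c,str(x0+k),(k*S,10),0,.35,(0,0,0),1)
for k in range(0,h,5): cv2.putText(c,str(y0+k),(0,k*S+10),0,.35,(0,0,0),1)
cv2.imwrite("pics/z.png",c)
E
```

```text
(no output)
```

View pics/z.png

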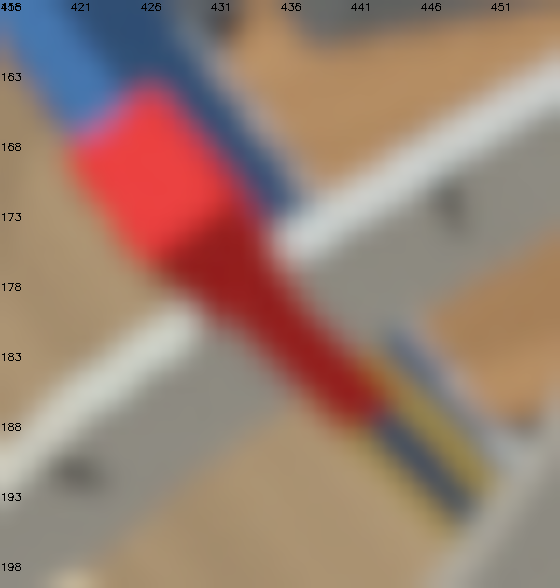

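```bash
python3 - <<'E'
from h import *
np.set_printoptions(precision=4,suppress=True)
z=lambda x,y:(416+x/14-.5,158+y/14-.5)
X,e=tri((185.6,132.4),z(150,170));d=X-H
print("tab end centre off",d@EX-.045,"r",np.hypot(d@EY,d[2]),"ang",np.arctan2(d[2],-d@EY),e)
th=.895;A=flapax(th);rr=-A[:,1]
for R in(.224,.23,.236):
    P=[onplane("scene",z(*p),H+R*rr,rr)-H for p in((68,155),(150,78),(232,185),(150,262))]
    print(R,[(round(p@EX-.045,4),round(p@A[:,2],4)) for p in P])
def ang(p,off):
    d=onplane("scene",z(*p),H+EX*(off+.045),EX)-H; return round(float(np.hypot(d@EY,d[2])),4),round(float(np.arctan2(d[2],-d@EY)),4)
print("far face",[ang(p,.18) for p in((380,430),(420,468),(465,510))])
for off in(.185,.19,.195,.2,.205):print("bar",off,[ang(p,off) for p in((262,312),(310,360),(357,405))])
E
```

```text
tab end centre off 0.1839424227525563 r 0.23633512469099635 ang 0.8997843552115219 0.0018675723778402013
0.224 [(np.float64(0.1664), np.float64(-0.0086)), (np.float64(0.164), np.float64(0.0069)), (np.float64(0.1862), np.float64(0.0074)), (np.float64(0.1886), np.float64(-0.0079))]
0.23 [(np.float64(0.1698), np.float64(-0.0081)), (np.float64(0.1675), np.float64(0.0073)), (np.float64(0.1896), np.float64(0.0077)), (np.float64(0.192), np.float64(-0.0075))]
0.236 [(np.float64(0.1733), np.float64(-0.0076)), (np.float64(0.171), np.float64(0.0076)), (np.float64(0.1929), np.float64(0.0081)), (np.float64(0.1953), np.float64(-0.007))]
far face [(0.1214, 0.8749), (0.1024, 0.8743), (0.0806, 0.8744)]
bar 0.185 [(0.1852, 0.8836), (0.1639, 0.8829), (0.1428, 0.8834)]
bar 0.19 [(0.1946, 0.8874), (0.1735, 0.8872), (0.1527, 0.8882)]
bar 0.195 [(0.204, 0.8909), (0.1831, 0.8911), (0.1625, 0.8925)]
bar 0.2 [(0.2134, 0.8941), (0.1928, 0.8946), (0.1724, 0.8963)]
bar 0.205 [(0.2228, 0.897), (0.2024, 0.8977), (0.1823, 0.8997)]
```

Scene crop: the dark flap end face continues the red bar's line, within about 0.3 px. The tab at crop (150,170) caps the flap's end. The estimates put the flap 0.004 to 0.012 rad below the mark, so I'll raise it by 0.006 and check everything once more.

```bash
python3 - <<'E'
from h import *
np.set_printoptions(precision=3,suppress=True)
th=.897
R=toolR(th);arm.move_l(handle(th)-.003*EX+GD*R[:,2],R,feed=.03);arm.sleep(.5)
print(flapax(th).T@arm.current_force(),arm.current_width(),arm.current_dq(),arm.current_t())
s=arm.snapshot("scene");cv2.imwrite("pics/f1.png",cv2.resize(s,(747,560),interpolation=cv2.INTER_CUBIC)[:,:,::-1])
x0,y0,w,h,S=416,158,40,42,14
cv2.imwrite("pics/f2.png",cv2.resize(s[y0:y0+h,x0:x0+w],None,fx=S,fy=S,interpolation=cv2.INTER_CUBIC)[:,:,::-1])
b=arm.snapshot("top");cv2.imwrite("pics/f3.png",cv2.resize(b[110:190,120:220],(700,560),interpolation=cv2.INTER_CUBIC)[:,:,::-1])
E
```

```text
[-0.254 -4.239 -2.894] 0.015167438347723194 [-0.02  -0.01  -0.021  0.002 -0.044  0.013] 22.3333
```

View pics/f1.png

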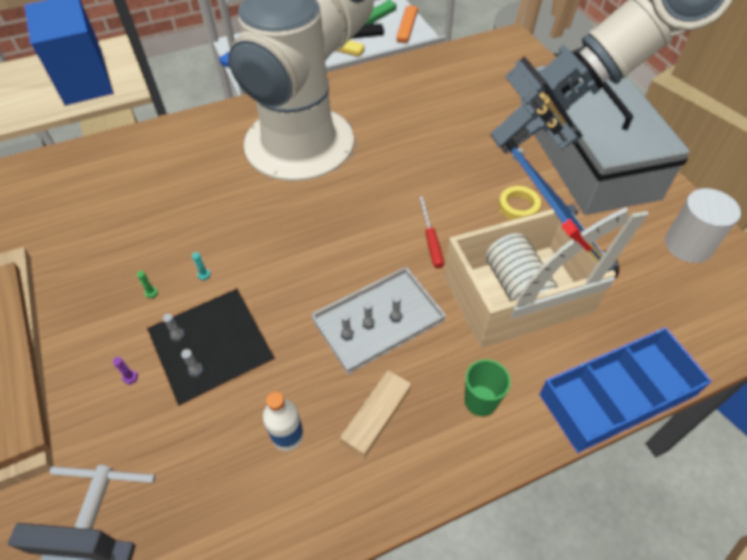

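View pics/f2.png

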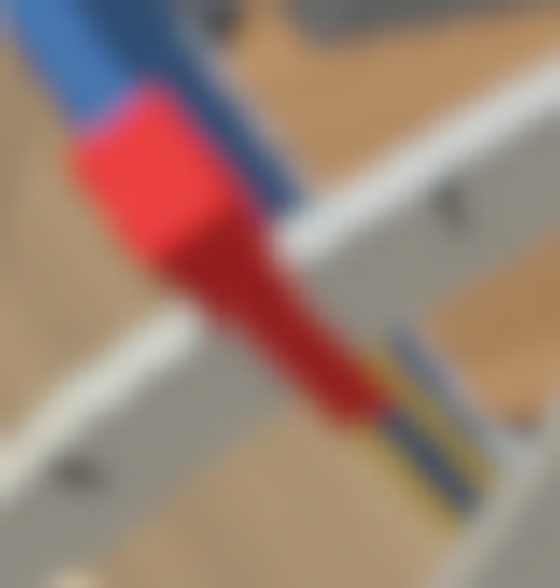

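View pics/f3.png

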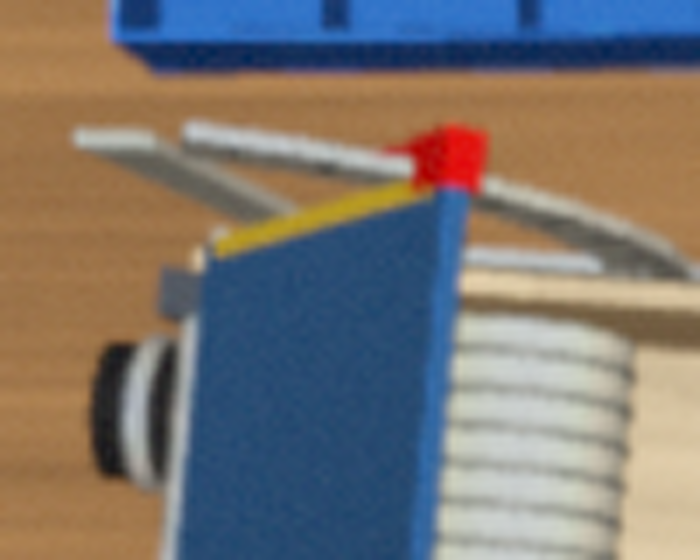

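The marker has not moved and nothing else on the bench was disturbed. One last check: I'll triangulate the flap's end-face line from both views and compare it with the tab's.

```bash
python3 - <<'E'
from h import *
np.set_printoptions(precision=4,suppress=True)
fl=[]
vis=[]
for n,(x0,y0,x1,y1) in(("scene",(385,110,424,166)),("top",(170,139,192,200))):
    im=arm.snapshot(n)[:,:,::-1].copy();h=cv2.cvtColor(im,cv2.COLOR_BGR2HSV)
    m=np.zeros(h.shape[:2],bool);m[y0:y1,x0:x1]=((abs(h[...,0].astype(int)-108)<10)&(h[...,1]>110)&(h[...,2]>135))[y0:y1,x0:x1]
    b=max(blobs(m,10),key=lambda q:q[0]);yx=np.argwhere(b[2])
    rows=sorted(set(yx[:,0]))[2:-4]
    c=np.array([[yx[yx[:,0]==r][:,1].mean(),r] for r in rows]);wd=np.mean([np.sum(yx[:,0]==r) for r in rows])
    vx,vy,cx,cy=cv2.fitLine(c.astype(np.float32),cv2.DIST_HUBER,0,.01,.01).ravel()
    p,q=(cx-vx*15,cy-vy*15),(cx+vx*15,cy+vy*15);print(n,b[0],"width",wd,p,q)
    o,d1=ray(n,p);_,d2=ray(n,q);nn=np.cross(d1,d2);nn/=np.linalg.norm(nn);fl.append((nn,nn@o))
    im[b[2]]=(0,0,255);vis.append(cv2.resize(im[y0-10:y1+10,x0-10:x1+10],(280,400)))
cv2.imwrite("pics/v.png",np.hstack(vis))
# intersection line at EX offset .045+.17
for off in(.1,.18):
    M=np.array([fl[0][0],fl[1][0],EX]);X=np.linalg.solve(M,[fl[0][1],fl[1][1],EX@H+off+.045]);d=X-H
    print(off,X,"r",np.hypot(d@EY,d[2]),"ang",np.arctan2(d[2],-d@EY))
dd=np.cross(fl[0][0],fl[1][0]);print(dd/np.linalg.norm(dd),EX)
E
```

```text
scene 265 width 5.125 (np.float32(394.97098), np.float32(125.39799)) (np.float32(412.6957), np.float32(149.60202))
top 170 width 2.7636363636363637 (np.float32(180.13387), np.float32(182.033)) (np.float32(182.96614), np.float32(152.167))
0.1 [0.627  0.2281 0.3131] r 0.2298097363812309 ang 0.9004095435532523
0.18 [0.7067 0.221  0.3145] r 0.2312839302231724 ang 0.9025562249269571
[-0.9959  0.0885 -0.0183] [ 0.9966 -0.0819  0.    ]
```

View pics/v.png

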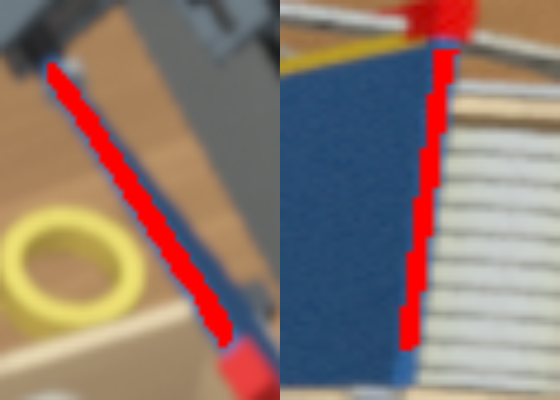

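Triangulated the same way, the flap's end is at 0.901 rad and the marker tab at 0.900 rad. The grip is steady, so I'll hand in.

```bash
python3 - <<'E'
from rig import arm
print(arm.current_t(),arm.current_width(),arm.current_force());arm.sign_off()
E
```

```text
22.5333 0.014897489703250744 [-1.294341   -4.53222123  1.03626452]
the job is handed in; nothing more can be done
```

I moved two bolts from the mat to the tray, so three now stand there. I then raised the flap by its side handle to the red marker and handed in at about 22.5 s, with the gripper still holding the flap there.

**Final pictures:** Three bolts stand in the tray and two on the mat. The marker, decoy bolts and other bench items appear unmoved.

**At the mark:** Triangulated from both cameras, the flap's end is at about 0.901–0.903 rad and the marker tab at about 0.900. The force at the wrist was about 5 N.

**Where checks differed:**
- **Flap against the mark:** Before the last +0.007 rad adjustment, the scene camera put the flap 0.004–0.012 rad low, while the top view put it slightly high (about 0.003 rad). I picked the tab's pixels by hand, so I would expect the flap to be within roughly 0.01 rad of the mark.
- **Camera agreement:** The two cameras differed by about 4 mm sideways on the bolts, so I used the average. Both bolt grasps and the handle grasp held.

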